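Load the soldering turntable and hold it at the pointer

TASK

Get the soldering turntable ready: pick the charcoal block off the soldering board and seat it flat and square in the empty steel nest on the turntable, hollow side up. Bring the nest round to the front, so that the red dot stands right opposite the brass pointer on the foot, and leave the other tools where they lie. Finish while still gripping the turntable's upright wooden peg, holding the turntable still.

Things in the scene. Friction and masses are not known exactly. Their poses are not given: they have to be found in the camera images.
- charcoal_block: loose black charcoal block bound with iron wire, 90 g, lying flat on the soldering board. It behaves as a box 40 mm (its x) by 58 mm (its y) by 26 mm high; its z points up. The origin lies in the underside but is 1 mm in -x and 3 mm in +y off the middle of that box: use block_base for the middle
- block_base (a point): middle of the underside of the charcoal block's 40 x 58 mm box, axes those of the block (x across the 40 mm, y along the 58 mm, z up)
- solder_board: fixed grey heat-proof soldering board 95 x 115 x 11 mm on the bench, origin in the middle of its underside; the charcoal block lies on its top, 11 mm above the bench
- turntable_foot: fixed cast foot of the soldering turntable, origin on the turning axis at bench level, z up; its pointer stands at its -x side. On it turns a pale steel disc 200 mm across, top 30 mm above the bench, with a fixed flux dish (59 mm across, 22 high) and blue solder tin (30 across, 30 high) beside the axis, left and right of the line from nest to peg
- pointer_tip (a point): tip of the small brass cone on the foot's bracket that points at the disc, 104 mm from the turning axis in the foot's -x direction, 32 mm above the bench; axes those of the foot (x points from the tip to the turning axis). The bracket reaches 38 mm above the bench
- turntable (a joint): angle of the turntable's disc on its foot, rad, growing counterclockwise seen from above; 0 or 2 pi (either way round) when the red dot faces the pointer. It turns either way, up to two turns, with light friction (0.04 N m) and stays where it is left
- nest_floor (a point): middle of the floor of the empty nest on the disc, 56 mm from the turning axis and on the disc's top: four straight steel lips 8 mm high and 3 mm thick with open corners, 43 mm inside along its x and 61 mm inside along its y. Axes turn with the disc: +x points at the turning axis and on to the peg, z up. The block fits with its x along the nest's x, either way round, with 1.5 mm play on every side
- red_dot (a point): red dot 10 mm across on top of the disc, just outside the nest, 90 mm from the turning axis; axes like nest_floor
- peg: upright dark wooden peg fixed on the disc's top, straight across the axis from the nest, 84 mm from the axis; 12 mm thick, with a 15 mm head from 37 to 46 mm above the disc and a low brass collar 18 mm across. Origin at its foot, on the disc's top (30 mm above the bench)
- pliers_red: loose red-handled pliers lying on the bench, about 40 x 123 x 11 mm, origin under the middle
- ring_mandrel: loose steel ring mandrel with a wooden handle lying on the bench, 25 x 283 x 27 mm, origin under the middle

How it is judged (in metres and radians):
On the way:
1. the charcoal block sits flat and square in the nest and has been let go (horizontal distance between block_base and nest_floor below 0.0045 m and z of block_base in the frame of nest_floor below 0.003 m and angle between the x axis of block_base and the x axis of nest_floor, either way round below 0.1 rad and angle between block_base's own z axis and vertical below 0.06 rad and contact force between the fingers and charcoal_block below 0.3 N), for 0.2 s.
At the end, for the whole second after the job is handed in: Block in the nest, hollow up, untouched: within 4.5 mm of the middle, underside within 3 mm of the floor, tilt under 0.06 rad, square within 0.1 rad. Red dot within 6 mm sideways of the pointer; fingers grip the peg with over 2 N; turntable under 0.05 rad/s, all through the last second (horizontal distance between block_base and nest_floor below 0.0045 m and z of block_base in the frame of nest_floor below 0.003 m and angle between the x axis of block_base and the x axis of nest_floor, either way round below 0.1 rad and angle between block_base's own z axis and vertical below 0.06 rad and contact force between the arm and charcoal_block below 0.3 N and y of red_dot in the frame of pointer_tip between -0.006 and 0.006 m and x of red_dot in the frame of pointer_tip below 0.03 m and velocity of joint turntable between -0.05 and 0.05 rad/s and contact force between the fingers and peg above 2 N); the arm keeps its last pose, push and grip.
It fails at once if the red pliers or the ring mandrel is pushed more than 3 cm from its place (distance of any of pliers_red, ring_mandrel from where it was at the start of the episode above 0.03 m).
It also fails if it takes over 58 s, if anything falls off the work surface, if the arm or the gripper's body presses on something with over 40 N, if the wrist force passes 120 N, or if a joint passes its speed limit or range.

ROBOT

A 6-joint arm with a two-finger parallel gripper is mounted at the origin on a cart in front of the work surface, level with it; the furniture and walls round the work are solid. World frame = base frame: x ahead of the robot, y to its left, z up, the work surface at z = 0. Lengths are in mm, angles in rad, forces in N, time in s.
With the tool pointing down it reaches from about 275 to 1000 mm from the base axis. Payload 8.4 kg.
Tool frame: the origin (TCP) lies between the finger pads; the fingertips stand 22 mm ahead of it and the grasp point (between the pads) lies 3 mm ahead of it (r.nose_length is the z of the fingertips in the tool frame, in mm); z points along the fingers, y is the line along which they close (so a half turn about z gives the same grasp; the last joint's range is limited). The gripper opens to 85 mm and grips with 20 to 120 N. Pads are 22 mm wide; open, the fingers measure 114 mm over their backs; the gripper's body (76 mm by 85 mm) begins 54 mm behind the grasp point. The pads swing forward as they close: fully open they stand 13 mm farther back than shut.
Start: joints at [1.249, 0.353, 1.633, -0, 1.155, -0.002], TCP at [196.484, 593.315, 253.281] pointing down, gripper open.
Joint ranges: [-2.63, 2.63], [-0.92, 2.1], [0.06, 2.66], [-1.3, 4.44], [0, 2.69], [-3.02, 3.02]. Speed limits (rad/s): [2.22, 2.22, 2.79, 3.14, 3.14, 3.14].

INTERFACE

Orientations are given as [roll, pitch, yaw] about the fixed x, y, z axes, in that order (R = Rz(yaw) Ry(pitch) Rx(roll)).
In Python, from rig import r, grab_frame, camera_params, sign_off gives the robot as it stands (r), with the cameras as plain functions and the job as plain functions.
- The arm moves only by the shell command python3 steer.py 'ROWS' [FORCE]. ROWS is rows parted by semicolons, their numbers by spaces, 1 to 5 of them, each of 7 numbers: a rotation vector rx, ry, rz in rad, then dx, dy, dz in mm, then the opening from 0.0 (shut) to 1.0 (fully open); each row shifts and turns the commanded pose from where the row before left it, along the tool's axes as they then stand; what a row does not reach is not made up. A row lasts 1/12 s, in which the tool goes at most 41.7 mm and 0.125 rad, less where a joint would pass 70% of its speed; a pose out of reach is approached as far as the arm can. The fingers move at their own pace and stop on an object; FORCE is the grip in N (left out, the last holds). Time passes only in rows, so rows that do not move let the fingers close. It prints the time, the measured TCP pose, the force, the opening and the grip force at its end.
- r.sense(): the state, without advancing time (a new reading comes with each control period).
- grab_frame(name): name is "side" or "top" or "wrist"; returns the picture (400x640x3 uint8, red, green, blue); there is no depth.
- camera_params(name): a dict with "fx", "fy", "cx", "cy" (pixels), "dist_coeffs" ([k1, k2, p1, p2, k3] as OpenCV has them; the pictures are not rectified), "rvec" (rotation vector, rad) and "tvec" (3), from world to camera coordinates, as OpenCV has them. Camera axes: x right, y down, z forward; pixel columns grow to the right and rows downward; lengths in mm; the calibration is good to about 2 mm. A picture is of the moment at which its call begins: read the wrist's pose just before it. camera_params takes no time and is no camera call; for the wrist camera it gives the pose at the moment of the call.
- sign_off(): hands the job in; it is judged then, once.
The state is a dict: "clock": time; "qpos": joint angles; "qvel": joint speeds; "joint_efforts": joint torques, N m; "eef_pos": TCP position; "tcp_rot": TCP orientation; "contact_force": force on the tool from outside, world axes, zero at the start; "wrist_torque": the same for the moment, N m; "opening": opening from 0.0 (shut) to 1.0 (fully open); "grasp_force": force on a finger pad.
Only numpy, scipy, OpenCV 4.12 (cv2) and the standard library are available. Lean on these libraries where they do the work, as an engineer would, in place of code of your own. Each camera call takes 0.05 s, during which the arm holds its last target. There are 200 camera calls.

## Working session

There is one attempt and no reset: what is moved stays moved. The work goes in short steps, Python scripts to look and compute and a shell command to move; the robot and the scene stay as the last step left them, time stands still between calls to the robot, and variables do not carry over. Pictures are saved under pics/ and viewed, at most 10 in all, crops included, and the job is handed in when it is done.

```bash
ls; mkdir -p pics; python3 - <<'E'
from rig import r, grab_frame, camera_params, sign_off
import cv2,numpy as np
s=r.sense();print(s['clock'],s['eef_pos'],s['tcp_rot'],s['opening'])
for n in("top","side"):
    im=grab_frame(n);cv2.imwrite(f"pics/{n}0.png",im[:,:,::-1]);c=camera_params(n);print(n,c)
    R=cv2.Rodrigues(np.array(c['rvec']))[0];print(-R.T@np.array(c['tvec']).ravel())
E
```

```text
pics
rig.py
steer.py
0.0 [196.35913036 592.86732731 252.53784503] [-3.14015819e+00 -8.13147107e-06  2.82175917e+00] 1.0006668660442946
top {'fx': 410.6790040168308, 'fy': 410.6790040168308, 'cx': 318.4777926770126, 'cy': 199.8683558386406, 'dist_coeffs': array([0.03594176, 0.        , 0.        , 0.        , 0.        ]), 'rvec': array([ 2.14071329, -2.05172169,  0.23427588]), 'tvec': array([-155.94194759,  542.66468432,  790.29176786])}
[ 354.91127056 -142.88821834  892.74009435]
side {'fx': 374.1136209407518, 'fy': 374.1136209407518, 'cx': 314.75630446332144, 'cy': 200.68328780708885, 'dist_coeffs': array([-0.02345876,  0.        ,  0.        ,  0.        ,  0.        ]), 'rvec': array([ 1.87250866, -0.59109829,  0.38696523]), 'tvec': array([-534.98064301,  131.44523321,  687.85716787])}
[ 107.88713545 -794.08324449  366.63577013]
```

View pics/top0.png

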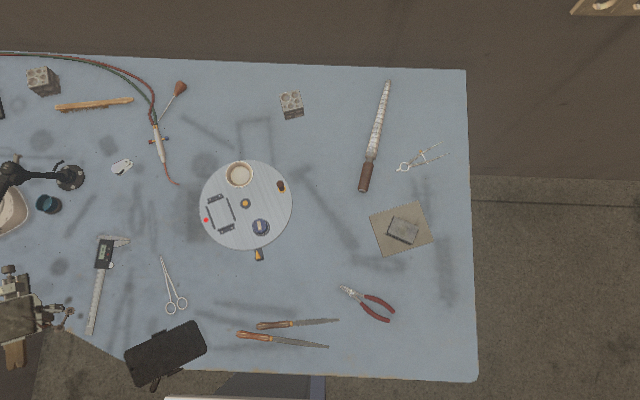

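View pics/side0.png

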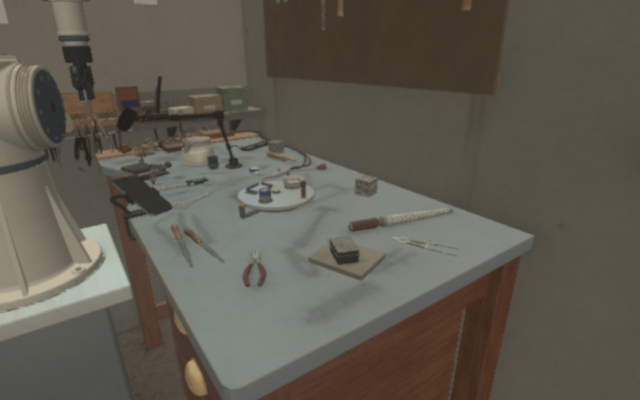

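```bash
cat > h.py <<'E'
from rig import r, grab_frame, camera_params, sign_off
import cv2,numpy as np
def cam(n):
    c=camera_params(n);K=np.array([[c['fx'],0,c['cx']],[0,c['fy'],c['cy']],[0,0,1.]])
    R=cv2.Rodrigues(np.array(c['rvec']))[0];t=np.array(c['tvec']).ravel();return K,np.array(c['dist_coeffs']),R,t
def ray(C,uv,z):
    K,d,R,t=C
    p=cv2.undistortPoints(np.array(uv,float).reshape(-1,1,2),K,d).reshape(-1,2)
    v=np.c_[p,np.ones(len(p))]@R;o=-R.T@t
    return o+v*((z-o[2])/v[:,2])[:,None]
def proj(C,P):
    K,d,R,t=C;return cv2.projectPoints(np.array(P,float).reshape(-1,1,3),cv2.Rodrigues(R)[0],t,K,d)[0].reshape(-1,2)
E
python3 - <<'E'
from h import *
im=cv2.imread("pics/top0.png");C=cam("top")
for n,p,z in[("axis",(245,205),30),("pointer",(258,249),35),("peg",(281,186),76),("dot",(206,220),30),("block",(404,230),37),("board",(401,229),11),("pliers",(370,305),5),("mandrel",(375,140),10),("mtip",(388,81),10),("mend",(364,190),10)]:
    print(n,ray(C,[p],z)[0].round(1))
a=cv2.resize(im[150:270,190:310],None,fx=4,fy=4,interpolation=3)
b=cv2.resize(im[180:280,355:435],None,fx=4,fy=4,interpolation=3)
b=cv2.copyMakeBorder(b,0,80,0,0,0);cv2.imwrite("pics/c1.png",np.hstack([a,b]))
E
```

```text
axis [538.4  24.9  30. ]
pointer [444.8 -11.   35. ]
peg [571.7 -54.6  76. ]
dot [502.3 104.9  30. ]
block [ 497.4 -314.6   37. ]
board [ 503.6 -313.4   11. ]
pliers [ 341.5 -249.2    5. ]
mandrel [ 706.6 -255.    10. ]
mtip [ 855.4 -283.5   10. ]
mend [ 587.8 -232.1   10. ]
```

View pics/c1.png

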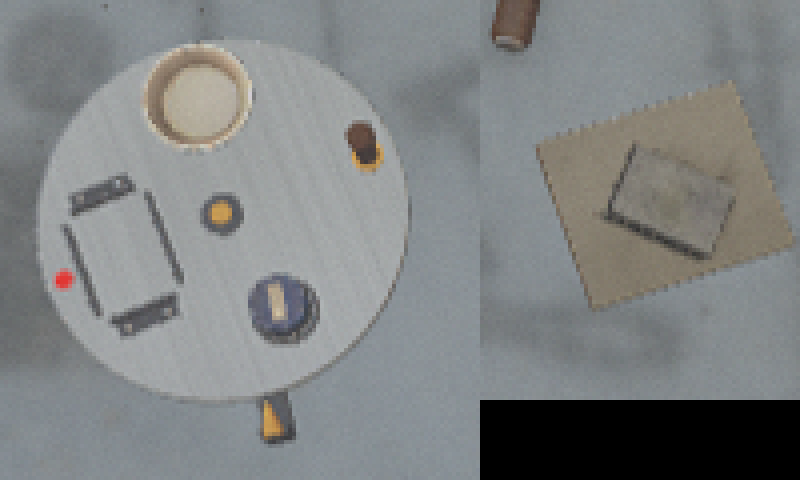

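```bash
cat >> h.py <<'E'
from scipy.spatial.transform import Rotation as Ro
def delta(pos,yaw):
    s=r.sense();R=Ro.from_euler('xyz',s['tcp_rot']);T=Ro.from_euler('xyz',[np.pi,0,yaw])
    print("pose",s['eef_pos'].round(1),s['tcp_rot'].round(3),"t",s['clock'],"q",np.round(s['qpos'],2))
    print("dtool mm",R.inv().apply(np.array(pos)-s['eef_pos']).round(1),"rotvec",(R.inv()*T).as_rotvec().round(3))
E
python3 - <<'E'
from h import *
C=cam("top")
q=ray(C,[(393,216.2),(418.75,227.5),(413,243),(387.5,232)],37);print(q.round(1))
for i in range(4):
  d=q[(i+1)%4]-q[i];print(np.linalg.norm(d).round(1),np.arctan2(d[1],d[0]).round(3))
print(q.mean(0),r.nose_length)
delta([500,-314,250],1.2)
K,d,R,t=cam("wrist");s=r.sense();T=Ro.from_euler('xyz',s['tcp_rot']).as_matrix()
print("wristcam in tool",T.T@(-R.T@t-s['eef_pos']),"\n",R@T,K)
E
```

```text
[[ 525.9 -291.6   37. ]
 [ 504.1 -345.5   37. ]
 [ 470.9 -333.1   37. ]
 [ 491.7 -280.1   37. ]]
58.2 -1.956
35.4 2.785
56.9 1.197
36.1 -0.323
[ 498.12039542 -312.5723275    37.        ] 22.0
pose [196.3 592.9 252.6] [-3.14  -0.     2.822] t 0.1 q [ 1.25  0.35  1.63  0.    1.16 -0.  ]
dtool mm [-573.4 -765.5    3.6] rotvec [-1.000e-03  1.000e-03  1.622e+00]
wristcam in tool [  84.33681877    0.52680212 -120.41742712] 
 [[-5.21570440e-04  9.99999219e-01  1.13537158e-03]
 [-9.45012419e-01 -1.21585051e-04 -3.27034422e-01]
 [-3.27034028e-01 -1.24351173e-03  9.45011745e-01]] [[350.25084831   0.         323.32801803]
 [  0.         350.25084831 199.29994022]
 [  0.           0.           1.        ]]
```

```bash
M='python3 steer.py'
python3 steer.py '0 0 0 -25 -33.3 0 1;0 0 0 -25 -33.3 0 1;0 0 0 -25 -33.3 0 1;0 0 0 -25 -33.3 0 1;0 0 0 -25 -33.3 0 1'
python3 steer.py '0 0 0 -25 -33.3 0 1;0 0 0 -25 -33.3 0 1;0 0 0 -25 -33.3 0 1;0 0 0 -25 -33.3 0 1;0 0 0 -25 -33.3 0 1'
python3 steer.py '0 0 0 -25 -33.3 0 1;0 0 0 -25 -33.3 0 1;0 0 0 -25 -33.3 0 1;0 0 0 -25 -33.3 0 1;0 0 0 -25 -33.3 0 1'
python3 steer.py '0 0 0 -25 -33.3 0 1;0 0 0 -25 -33.3 0 1;0 0 0 -25 -33.3 0 1;0 0 0 -25 -33.3 0 1;0 0 0 -25 -33.3 0 1'
python3 steer.py '0 0 0 -25 -33.3 0 1;0 0 0 -25 -33.3 0 1;0 0 0.124 -25 -33.3 0 1;0 0 0.124 0 0 0 1;0 0 0.124 0 0 0 1'
python3 steer.py '0 0 0.124 0 0 0 1;0 0 0.124 0 0 0 1;0 0 0.124 0 0 0 1;0 0 0.124 0 0 0 1;0 0 0.124 0 0 0 1'
python3 steer.py '0 0 0.124 0 0 0 1;0 0 0.124 0 0 0 1;0 0 0.124 0 0 0 1;0 0 0.124 0 0 0 1;0 0 0.124 0 0 0 1'
python3 - <<'E'
from h import *
delta([498,-313,150],1.2)
C=cam("wrist");im=grab_frame("wrist")[:,:,::-1].copy();cv2.imwrite("pics/w1.png",im);t=grab_frame("top")[:,:,::-1];cv2.imwrite("pics/top1.png",t)
print(proj(C,[[498,-313,37]]))
E
```

```text
clock: 0.52
eef_pos: [262.7, 393.9, 252.9]
tcp_rot: [-3.141, -0.0, 2.822]
contact_force: [1.3, -0.8, 0.3]
opening: 1.001
grasp_force: 0.0
clock: 0.93
eef_pos: [329.0, 196.7, 253.3]
tcp_rot: [3.141, 0.0, 2.822]
contact_force: [1.1, -0.1, -0.3]
opening: 0.999
grasp_force: 0.0
clock: 1.35
eef_pos: [395.4, -0.9, 253.4]
tcp_rot: [3.141, 0.0, 2.822]
contact_force: [0.9, 0.6, -0.5]
opening: 0.998
grasp_force: 0.0
clock: 1.77
eef_pos: [461.7, -198.4, 253.1]
tcp_rot: [3.141, -0.0, 2.821]
contact_force: [0.0, 1.8, 1.3]
opening: 1.001
grasp_force: 0.0
clock: 2.18
eef_pos: [501.6, -316.8, 252.3]
tcp_rot: [-3.141, -0.001, 2.441]
contact_force: [-1.2, 0.7, 1.0]
opening: 1.001
grasp_force: 0.0
clock: 2.6
eef_pos: [501.3, -314.4, 252.8]
tcp_rot: [-3.141, -0.001, 1.824]
contact_force: [0.7, -0.3, -0.1]
opening: 0.999
grasp_force: 0.0
clock: 3.02
eef_pos: [501.3, -314.4, 252.9]
tcp_rot: [-3.141, -0.0, 1.204]
contact_force: [0.7, 0.9, -0.1]
opening: 0.999
grasp_force: 0.0
pose [ 501.3 -314.4  252.9] [-3.141 -0.     1.204] t 3.0167 q [-0.56  0.3   1.71 -0.    1.13 -0.2 ]
dtool mm [ 1.000e-01 -3.500e+00  1.029e+02] rotvec [-0.001 -0.     0.004]
[[319.88210949 168.69643463]]
```

View pics/w1.png

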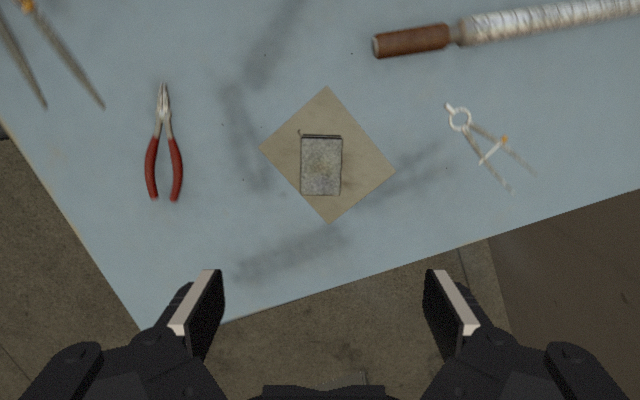

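```bash
python3 - <<'E'
from h import *
C=cam("wrist");im=cv2.imread("pics/w1.png")
f=im.astype(int);sat=f[...,2]-f[...,0]
print("R-B board,block",sat[170,280],sat[170,320])
m=((sat<14)*255).astype(np.uint8);mask=np.zeros_like(m);mask[128:202,290:352]=m[128:202,290:352]
mask=cv2.morphologyEx(mask,cv2.MORPH_OPEN,np.ones((5,5),np.uint8))
# keep bright top face only
cs=cv2.findContours(mask,0,2)[0];c=max(cs,key=cv2.contourArea);print(cv2.boundingRect(c))
for row in (134,136,138,140,150,170,185,194,196): print(row,f[row,296:348:4].sum(-1)//3)
b=cv2.boxPoints(cv2.minAreaRect(c));print(b)
q=ray(C,b,37);print(q.round(1),q.mean(0))
for i in range(4):
  d=q[(i+1)%4]-q[i];print(np.linalg.norm(d).round(1),np.arctan2(d[1],d[0]).round(3))
E
```

```text
R-B board,block 30 21
(302, 135, 39, 21)
134 [115  93  58  68  73  79  85 103 103 103 109 116 120]
136 [115  89  67  71  71  78  77  84  67  65  60  71 117]
138 [113  85  81  74  71  57  61  49  53  43  46  42 125]
140 [113  89 125 119 119 103 119 104 113 113 117 113 121]
150 [105  87 115 116 109 116 116 110 110 110 104 101 115]
170 [111  75 106 112 101 105 102 113  99 115 117  79 103]
185 [108  83 120 115 113 115 114 108 111 102 108  73  98]
194 [136 114 102 100  98  96 101  80  94 100 113 105 118]
196 [138 140 114 112 103 106 107 107 110 106 109 114 116]
[[302. 135.]
 [340. 135.]
 [340. 155.]
 [302. 155.]]
[[ 493.9 -276.1   37. ]
 [ 527.9 -289.    37. ]
 [ 521.3 -307.2   37. ]
 [ 486.7 -294.1   37. ]] [ 507.42836367 -291.61473095   37.        ]
36.3 -0.364
19.4 -1.919
37.0 2.778
19.4 1.187
```

```bash
python3 - <<'E'
from h import *
C=cam("wrist");im=cv2.imread("pics/w1.png")
f=cv2.GaussianBlur(im,(5,5),0).astype(int);sat=f[...,2]-f[...,0]
print(sat[166,290:352:2]);print(sat[128:204:2,320])
# view crop
cv2.imwrite("pics/w1c.png",cv2.resize(im[80:230,250:400],None,fx=4,fy=4,interpolation=2))
E
```

```text
[25 24 25 24 23 16 13 13 13 14 16 17 19 20 22 24 22 23 21 20 18 16 14 12
 12 15 20 26 25 24 24]
[24 24 23 15  5  2  6 10 11 11 11 10  9 11 12 14 16 20 21 24 23 22 18 13
  9  5  4  4  3  4  5  6  8 14 23 25 25 25]
```

View pics/w1c.png

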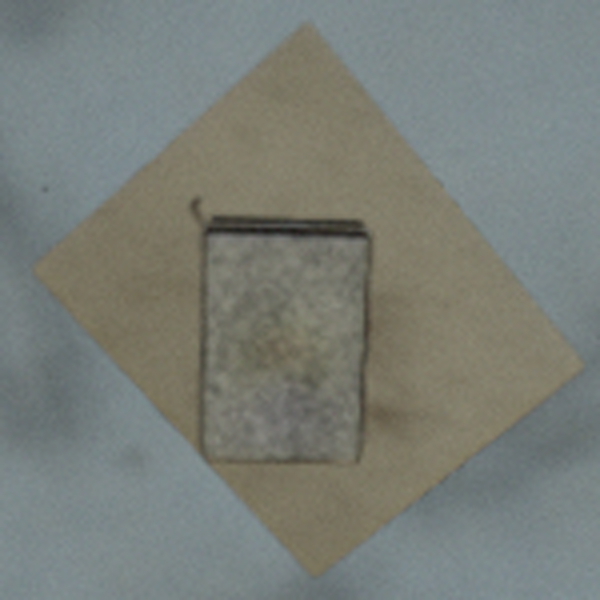

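```bash
python3 - <<'E'
from h import *
C=cam("wrist")
q=ray(C,np.array([(204,232),(368,235),(360,462),(202,460)])/4+[250-.4,80-.4],37);print(q.round(1),q.mean(0))
for i in range(4):
  d=q[(i+1)%4]-q[i];print(np.linalg.norm(d).round(1),np.arctan2(d[1],d[0]).round(3))
# base front edge
e=ray(C,np.array([(211,217),(362,220)])/4+[250-.4,80-.4],11);print(e)
y=1.19
delta([*q.mean(0)[:2],45],y)
# dot, disc from top
im=cv2.imread("pics/top1.png");T=cam("top");h=cv2.cvtColor(im,40)
m=((h[...,1]>150)&((h[...,0]<8)|(h[...,0]>172))).astype(np.uint8);m[:, :190]=0;m[:,300:]=0;m[:150]=0;m[270:]=0
ys,xs=np.nonzero(m);print("dot",len(xs),xs.mean(),ys.mean(),ray(T,[(xs.mean(),ys.mean())],30))
E
```

```text
[[ 491.8 -277.9   37. ]
 [ 528.2 -292.6   37. ]
 [ 506.8 -345.8   37. ]
 [ 469.7 -331.1   37. ]] [ 499.110783   -311.84156387   37.        ]
39.3 -0.382
57.3 -1.953
40.0 2.765
57.5 1.177
[[ 491.78275359 -278.34261404   11.        ]
 [ 527.78499027 -292.8605947    11.        ]]
pose [ 501.4 -314.4  253. ] [-3.141 -0.     1.207] t 3.1167 q [-0.56  0.3   1.71  0.    1.13 -0.2 ]
dtool mm [  1.6  -2.9 208. ] rotvec [-0.001 -0.     0.017]
dot 12 205.5 219.5 [[503.33530198 106.107743    30.        ]]
```

```bash
python3 steer.py '0 0 0.02 1.6 -2.9 30 1;0 0 0 0 0 40 1;0 0 0 0 0 40 1;0 0 0 0 0 40 1;0 0 0 0 0 30 1'
python3 steer.py '0 0 0 0 0 20 1;0 0 0 0 0 10.5 1;0 0 0 0 0 0 1;0 0 0 0 0 0 0;0 0 0 0 0 0 0' 40
python3 steer.py '0 0 0 0 0 0 0;0 0 0 0 0 0 0;0 0 0 0 0 0 0;0 0 0 0 0 0 0;0 0 0 0 0 0 0'
```

```text
clock: 3.53
eef_pos: [498.2, -311.2, 70.3]
tcp_rot: [-3.139, -0.0, 1.195]
contact_force: [0.6, 0.2, -0.9]
opening: 1.0
grasp_force: 0.0
clock: 3.95
eef_pos: [500.4, -312.6, 44.2]
tcp_rot: [3.139, 0.0, 1.191]
contact_force: [0.4, 0.0, 0.1]
opening: 0.753
grasp_force: 0.0
clock: 4.37
eef_pos: [500.3, -312.5, 44.5]
tcp_rot: [3.139, 0.0, 1.19]
contact_force: [-0.3, -0.6, 5.9]
opening: 0.459
grasp_force: 40.4
```

```bash
python3 steer.py '0 0 0 0 0 -30 0;0 0 0 0 0 -40 0;0 0 0 0 0 -40 0;0 0 0 0 0 -40 0;0 0 0 0 0 -30 0'
python3 - <<'E'
from h import *
im=cv2.imread("pics/top1.png");T=cam("top")
s=r.sense();print(s['eef_pos'],s['tcp_rot'],s['opening'],s['grasp_force'])
f=im.astype(int)
# bench is bluish: B-R larger; disc greyer/brighter
print("disc",im[200,260],im[215,232],"bench",im[200,310],im[260,200],im[150,260])
rb=cv2.GaussianBlur(f.astype(np.float32),(3,3),0);d=rb[...,0]-rb[...,2]
m=(((d<14))*255).astype(np.uint8);mm=np.zeros_like(m);mm[150:246,190:305]=m[150:246,190:305]
mm=cv2.morphologyEx(mm,cv2.MORPH_OPEN,np.ones((3,3)));c=max(cv2.findContours(mm,0,1)[0],key=cv2.contourArea)
h=cv2.convexHull(c);print(cv2.boundingRect(h))
w=ray(T,h.reshape(-1,2),30)
for k in range(2):
  A=np.c_[2*w[:,:2],np.ones(len(w))];x=np.linalg.lstsq(A,(w[:,:2]**2).sum(1),rcond=None)[0];R=np.sqrt(x[2]+x[0]**2+x[1]**2)
  res=np.hypot(*(w[:,:2]-x[:2]).T)-R;print("axis",x[:2],"R",R,np.abs(res).max());w=w[np.abs(res)<2]
ax=x[:2]
# orange hub, pointer, collar
hs=cv2.cvtColor(im,40);o=((hs[...,0]>10)&(hs[...,0]<28)&(hs[...,1]>130)&(hs[...,2]>120)).astype(np.uint8)
o[:150]=0;o[280:]=0;o[:,:190]=0;o[:,310:]=0
n,l,st,ce=cv2.connectedComponentsWithStats(o)
for i in range(1,n): print(st[i],ce[i],ray(T,[ce[i]],34)[0].round(1))
dot=np.array([503.3,106.1]);v=ax-dot;print("dot-axis",np.hypot(*v),np.arctan2(v[1],v[0]),"nest",dot+v*34/90)
E
```

```text
clock: 4.78
eef_pos: [500.0, -312.4, 227.2]
tcp_rot: [3.138, 0.001, 1.19]
contact_force: [0.8, -0.2, -1.1]
opening: 0.457
grasp_force: 41.3
[ 499.98691877 -312.38334278  227.17852766] [3.13770752e+00 7.49878849e-04 1.19010401e+00] 0.4570633263663161 41.34679198265076
disc [147 148 146] [103 102 100] bench [126 122 117] [125 121 115] [126 124 116]
(190, 150, 115, 96)
axis [561.78137099  22.16063236] R 161.95675552705075 3.3047800125260665Traceback (most recent call last):
  File "<stdin>", line 14, in <module>
    return umr_maximum(a, axis, None, out, keepdims, initial, where)
ValueError: zero-size array to reduction operation maximum which has no identity
```

```bash
python3 steer.py '0 0 0 18 -6.5 0 0;0 0 0 36.5 -12.9 0 0;0 0 0 36.5 -12.9 0 0;0 0 0 36.5 -12.9 0 0;0 0 0 36.5 -12.9 0 0'
python3 steer.py '0 0 0 36.5 -12.9 0 0;0 0 0 36.5 -12.9 0 0;0 0 0 36.5 -12.9 0 0;0 0 0 36.5 -12.9 0 0;0 0 0 36.5 -12.9 0 0'
python3 steer.py '0 0 0 18 -6.5 0 0;0 0 0.11 0 0 0 0;0 0 0.11 0 0 0 0;0 0 0.11 0 0 0 0;0 0 0.11 0 0 0 0'
python3 steer.py '0 0 0.11 0 0 0 0;0 0 0.11 0 0 0 0;0 0 0.11 0 0 0 0;0 0 0 0 0 0 0;0 0 0 0 0 0 0'
python3 - <<'E'
from h import *
delta([516,75,150],.41)
C=cam("wrist");im=grab_frame("wrist")[:,:,::-1].copy();cv2.imwrite("pics/w2.png",im)
np.save("Cw2.npy",np.array(C,dtype=object),allow_pickle=True)
s=r.sense();print(s['grasp_force'],s['opening'])
print(proj(C,[[516,75,30],[538,25,30],[503.3,106.1,30]]))
E
```

```text
clock: 5.2
eef_pos: [506.2, -136.7, 223.8]
tcp_rot: [3.14, -0.0, 1.189]
contact_force: [0.5, 1.0, -0.9]
opening: 0.458
grasp_force: 41.3
clock: 5.62
eef_pos: [514.2, 57.1, 223.8]
tcp_rot: [3.14, -0.001, 1.19]
contact_force: [0.3, -0.2, -0.9]
opening: 0.458
grasp_force: 41.3
clock: 6.03
eef_pos: [515.0, 74.7, 223.5]
tcp_rot: [3.141, -0.001, 0.745]
contact_force: [0.9, -0.4, 0.2]
opening: 0.455
grasp_force: 41.3
clock: 6.45
eef_pos: [515.1, 74.4, 223.4]
tcp_rot: [3.141, -0.001, 0.423]
contact_force: [0.4, 0.7, -1.6]
opening: 0.454
grasp_force: 41.3
pose [515.1  74.4 223.4] [ 3.141e+00 -1.000e-03  4.230e-01] t 6.45 q [ 0.14  0.22  1.89 -0.    1.03  1.29]
dtool mm [ 1.  -0.2 73.4] rotvec [ 0.    -0.001  0.013]
41.321402192115784 0.46102851613531587
[[323.21747893 173.76573157]
 [382.26954997 174.21916398]
 [286.86756427 172.52770932]]
```

View pics/w2.png

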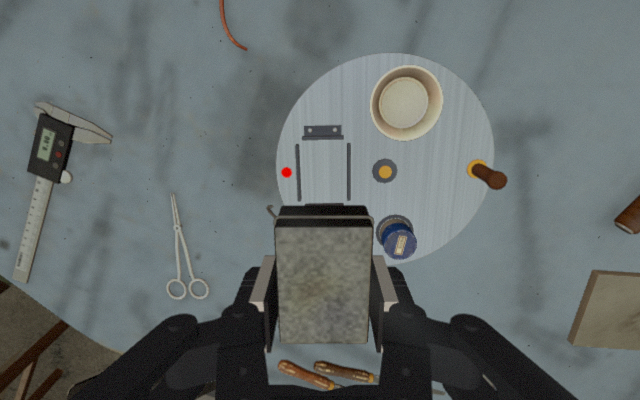

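```bash
cat > m.py <<'E'
from h import *
C=np.load("Cw2.npy",allow_pickle=True);im=cv2.imread("pics/w2.png");hs=cv2.cvtColor(im,40).astype(int)
def comps(m,box,mn):
    x0,y0,x1,y1=box;k=np.zeros(m.shape,np.uint8);k[y0:y1,x0:x1]=m[y0:y1,x0:x1]
    n,l,st,ce=cv2.connectedComponentsWithStats(k)
    return [(st[i],ce[i],l==i) for i in range(1,n) if st[i][4]>=mn]
red=(hs[...,1]>150)&((hs[...,0]<8)|(hs[...,0]>172))
dot=comps(red,(270,150,300,190),20)[0];D=ray(C,[dot[1]],30)[0];print("dot",dot[1],D)
org=(hs[...,0]>10)&(hs[...,0]<30)&(hs[...,1]>110)&(hs[...,2]>110)
for c in comps(org,(360,140,500,200),15): print("orange",c[0],c[1],ray(C,[c[1]],34)[0].round(1))
g=im.sum(2)/3
for c in comps(g<100,(285,115,365,204),25):
    ys,xs=np.nonzero(c[2]);print("lip",c[0],c[1].round(1))
# disc edge by radial brightness steps from approx centre
gb=cv2.GaussianBlur(g.astype(np.float32),(3,3),0);cx,cy=385.5,160;P=[]
for a in np.linspace(0,2*np.pi,120,endpoint=False):
    if 0.3<a<2.9: continue
    rr=np.arange(95,118,.5);v=gb[np.round(cy+rr*np.sin(a)).astype(int),np.round(cx+rr*np.cos(a)).astype(int)]
    d=v[:-6]-v[6:];i=d.argmax()
    if d[i]>15: P.append((cx+(rr[i]+1.5)*np.cos(a),cy+(rr[i]+1.5)*np.sin(a)))
w=ray(C,P,30)[:,:2]
for k in range(4):
    A=np.c_[2*w,np.ones(len(w))];x=np.linalg.lstsq(A,(w**2).sum(1),rcond=None)[0];R=np.sqrt(x[2]+x[0]**2+x[1]**2)
    res=np.hypot(*(w-x[:2]).T)-R;print("axis",x[:2],"R",R,len(w),np.abs(res).max());w=w[np.abs(res)<max(1.,2*res.std())]
v=x[:2]-D[:2];print("d",np.hypot(*v),"ang",np.arctan2(v[1],v[0]),"nest",D[:2]+v/np.hypot(*v)*34)
q=ray(C,[(276,227),(374,227),(369,343),(278,343)],215.5);s=r.sense()
t=Ro.from_euler('xyz',s['tcp_rot']).inv().apply(q-s['eef_pos']);print("block in tool",t.round(1),t.mean(0).round(1))
# scan lines for lips
for row in (155,170,185): print(row,g[row,290:360].astype(int))
for col in (310,323,335): print(col,g[118:206,col].astype(int))
E
python3 m.py
```

```text
dot [286.325 171.9  ] [503.64759897 106.78281435  30.        ]
orange [467 159  19  19 125] [474.024 166.488] [579.  -46.1  34. ]
orange [379 166  13  12 130] [384.85384615 171.5       ] [541.9  25.1  34. ]
lip [302 125  42  15 493] [322.  132.6]
lip [347 143   4  58 195] [348.2 170.5]
lip [295 144   6  57 201] [297.9 171.4]
lip [285 168   6   9  47] [287.2 172.1]
axis [543.79239184  26.27210435] R 97.77657548135882 68 11.09907665373214
axis [542.42274593  26.07881553] R 99.15811247358042 64 4.932634924423681
axis [542.23494789  25.92111107] R 99.34549067912256 62 0.8836992117339975
axis [542.23494789  25.92111107] R 99.34549067912256 62 0.8836992117339975
d 89.59686687172851 ang -1.125553067280568 nest [518.2906318   76.09761288]
block in tool [[ 28.7 -19.1   7.8]
 [ 28.7  20.    7.8]
 [-28.1  20.3   7.7]
 [-28.1 -20.7   7.7]] [0.3 0.1 7.8]
155 [152 152 152 151 144 112  72  71  67 100 154 159 154 148 155 157 151 150
 153 155 152 152 149 149 145 149 151 151 151 154 152 151 155 153 158 154
 153 156 150 150 144 148 145 153 152 147 149 153 146 149 148 147 150 149
 149 151 139  67  74  7
[... 1006 characters left out ...]
6 155 151 120  75  71  71  70  74  69  69  71  73  60
  59  75  74  99 156 158 154 155 152 152 156 154 153 155 154 151 154 152
 153 153 156 156 153 148 151 153 153 154 155 153 152 154 154 154 151 154
 154 157 155 153 156 155 155 156 156 158 153 155 153 153 151 156 155 155
 153 154 152 154 157 153 154 156 153 157 153 155 143  80  45  24]
335 [151 148 150 148 149 148 140 101  72  98 138 151 145 120  78  74  69  62
  70  74  76 103 152 148 152 150 149 151 151 151 151 150 146 147 148 147
 147 147 147 149 151 147 149 150 147 150 149 150 150 148 149 151 145 152
 148 151 148 149 152 149 149 151 150 152 149 153 150 148 153 150 151 152
 151 153 154 149 152 155 153 150 154 152 156 151 139  72  49  38]
```

```bash
cat > n.py <<'E'
from h import *
C=np.load("Cw2.npy",allow_pickle=True)
L=ray(C,[(299.3,155),(300.6,185)],30);Rr=ray(C,[(346.4,155),(346.4,185)],30);T=ray(C,[(310,139.7),(335,139.3)],30);B=ray(C,[(323,202.5)],30)
for a in(L,Rr): d=a[0]-a[1];print("lipdir-90",np.arctan2(d[1],d[0])-np.pi/2)
d=T[1]-T[0];print("top",np.arctan2(d[1],d[0]))
u=np.array([np.cos(-1.1256),np.sin(-1.1256)]);v=np.array([-u[1],u[0]]);n=np.array([518.3,76.1])
for nm,a in zip("LRTB",(L,Rr,T,B)): print(nm,((a[:,:2]-n)@u).round(1),((a[:,:2]-n)@v).round(1))
delta([518.3,76.1,150],-1.1256+np.pi/2)
E
python3 n.py
```

```text
lipdir-90 -1.1278459939622598
lipdir-90 -1.1261255381231396
top -1.132053855825063
L [-21.3 -21.4] [ 15.5 -12.9]
R [21.4 21.4] [ 14.6 -13.9]
T [-11.1  11.3] [29.2 29. ]
B [-0.8] [-30.8]
pose [515.1  74.4 223.3] [ 3.141e+00 -1.000e-03  4.240e-01] t 6.5 q [ 0.14  0.22  1.89 -0.    1.03  1.29]
dtool mm [ 3.6 -0.3 73.3] rotvec [ 0.    -0.001 -0.021]
```

```bash
python3 steer.py '0 0 -0.021 3.3 -0.4 20 0;0 0 0 0 0 35 0;0 0 0 0 0 35 0;0 0 0 0 0 30 0;0 0 0 0 0 15 0'
python3 steer.py '0 0 0 0 0 5 0;0 0 0 0 0 0 0;0 0 0 0 0 0 0'
python3 - <<'E'
from h import *
delta([518.2,75.9,63.5],.444)
E
```

```text
clock: 6.92
eef_pos: [516.1, 75.8, 84.8]
tcp_rot: [-3.141, 0.003, 0.444]
contact_force: [-0.5, -0.8, -1.9]
opening: 0.455
grasp_force: 41.3
clock: 7.17
eef_pos: [518.6, 76.2, 83.6]
tcp_rot: [3.141, -0.001, 0.442]
contact_force: [0.5, -0.1, -1.9]
opening: 0.462
grasp_force: 41.3
pose [518.6  76.2  83.6] [ 3.141e+00 -1.000e-03  4.420e-01] t 7.1667 q [ 0.14  0.43  1.98 -0.    0.73  1.27]
dtool mm [-0.5  0.1 20.1] rotvec [ 0.    -0.001 -0.002]
```

```bash
python3 steer.py '0 0 0 -0.4 0 8 0;0 0 0 0 0 4 0;0 0 0 0 0 3 0;0 0 0 0 0 2 0;0 0 0 0 0 0 0'
python3 steer.py '0 0 0 0 0 1.5 0;0 0 0 0 0 1 0;0 0 0 0 0 0 0;0 0 0 0 0 0 0'
```

```text
clock: 7.58
eef_pos: [517.5, 75.9, 65.6]
tcp_rot: [-3.142, 0.0, 0.441]
contact_force: [0.3, 0.5, -0.7]
opening: 0.457
grasp_force: 41.3
clock: 7.92
eef_pos: [517.9, 76.0, 63.5]
tcp_rot: [3.141, -0.001, 0.441]
contact_force: [0.0, 0.0, 2.0]
opening: 0.458
grasp_force: 41.6
```

```bash
python3 steer.py '0 0 0 0 0 0.5 0;0 0 0 0 0 0 0.7;0 0 0 0 0 0 0.7;0 0 0 0 0 0 0.7;0 0 0 0 0 0 0.7'
python3 steer.py '0 0 0 0 0 -25 0.7;0 0 0 0 0 -40 0.7;0 0 0 0 0 -40 0.7;0 0 0 0 0 -35 0.7;0 0 0 0 0 -15 0.7'
python3 steer.py '0 0 0 -20 0 0 0.7;0 0 0 -20 0 0 0.7;0 0 0 0 0 0 0.7'
python3 - <<'E'
from h import *
delta([542.2,25.9,220],.444)
C=cam("wrist");im=grab_frame("wrist")[:,:,::-1].copy();cv2.imwrite("pics/w3.png",im)
np.save("Cw3.npy",np.array(C,dtype=object),allow_pickle=True)
E
```

```text
clock: 8.33
eef_pos: [517.5, 75.9, 62.7]
tcp_rot: [-3.142, 0.0, 0.441]
contact_force: [-0.8, -0.8, -0.1]
opening: 0.697
grasp_force: 0.0
clock: 8.75
eef_pos: [519.4, 76.2, 222.5]
tcp_rot: [3.14, -0.006, 0.441]
contact_force: [0.3, 0.8, 0.5]
opening: 0.701
grasp_force: 0.0
clock: 9.0
eef_pos: [478.3, 57.9, 217.7]
tcp_rot: [-3.141, 0.002, 0.441]
contact_force: [-0.3, 0.6, -0.7]
opening: 0.699
grasp_force: 0.0
pose [478.3  57.9 217.7] [-3.141e+00  2.000e-03  4.410e-01] t 9.0 q [ 0.12  0.17  1.97 -0.    1.    1.25]
dtool mm [44.1 56.2 -2.4] rotvec [-0.     0.002 -0.003]
```

View pics/w3.png

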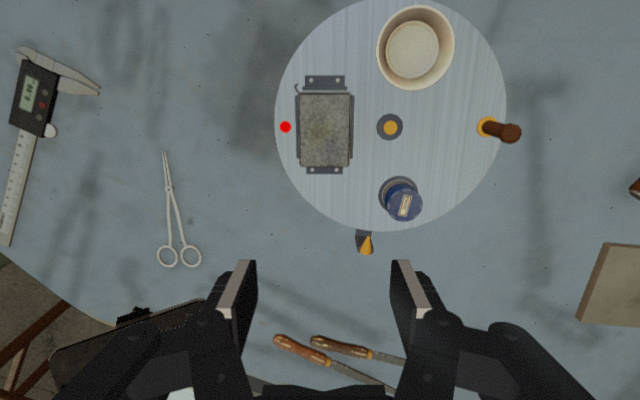

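```bash
python3 - <<'E'
from h import *
C=np.load("Cw3.npy",allow_pickle=True);im=cv2.imread("pics/w3.png");hs=cv2.cvtColor(im,40).astype(int)
org=((hs[...,0]>10)&(hs[...,0]<32)&(hs[...,1]>100)&(hs[...,2]>90)).astype(np.uint8)
k=np.zeros_like(org);k[222:262,345:385]=org[222:262,345:385];ys,xs=np.nonzero(k)
ax=np.array([542.2,25.9])
for y in range(ys.min(),ys.max()+1): print(y,xs[ys==y].min(),xs[ys==y].max(),end=' | ')
p=ray(C,[(xs.mean(),ys.mean()),(xs[ys<=ys.min()+1].mean(),ys.min())],32)[:,:2]
for a in p: d=a-ax;print("\n",a,np.hypot(*d),np.arctan2(d[1],d[0]),np.arctan2(*(-d)[::-1]))
q=ray(C,[(299,94),(351,94),(350,166),(301,166)],56)[:,:2];print("block",q.round(1),q.mean(0))
k=np.zeros_like(org);k[110:145,470:500]=org[110:145,470:500];ys,xs=np.nonzero(k);print("collar",ray(C,[(xs.min(),(ys[xs<=xs.min()+1]).mean())],33))
print("peg exp",ax+84*np.array([np.cos(-1.127),np.sin(-1.127)]), "head meas",ray(C,[(510,132.5)],76), proj(C,[[578.3,-50,76]]))
cv2.imwrite("pics/w3c.png",cv2.resize(im[215:265,335:400],None,fx=8,fy=8,interpolation=2))
E
```

```text
236 367 369 | 237 366 369 | 238 366 369 | 239 365 369 | 240 364 369 | 241 364 369 | 242 363 370 | 243 363 370 | 244 362 370 | 245 362 370 | 246 361 370 | 247 361 370 | 248 360 370 | 249 360 371 | 250 360 371 | 251 360 370 | 252 360 370 | 253 361 370 | 254 364 369 | 
 [432.11699597  -9.28112848] 115.56807335268826 -2.8322641316983157 0.30932852189147775

 [442.79141191  -5.71963105] 104.31619459383963 -2.8336346410729187 0.30795801251687466
block [[535.8 105.9]
 [552.8  69.7]
 [501.7  44.8]
 [484.5  81.4]] [518.71958301  75.44796829]
collar [[573.82465982 -42.47082429  33.        ]]
peg exp [578.26717412 -49.96276393] head meas [[578.37421202 -47.12354225  76.        ]] [[513.1976259  134.24918474]]
```

View pics/w3c.png

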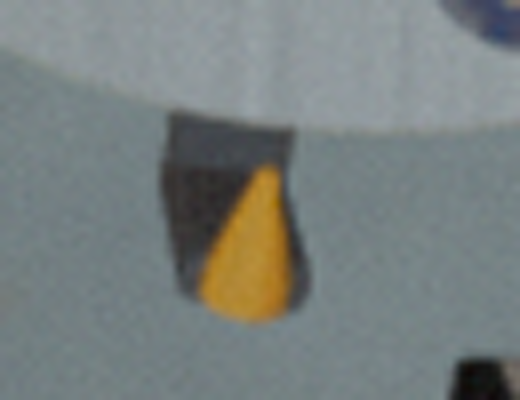

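```bash
python3 steer.py '0 0 0 11.2 34.9 0 0.7;0 0 0 11.2 34.9 0 0.7;0 0 0 11.2 34.9 0 0.7;0 0 -0.121 11.2 34.9 0 0.7;0 0 -0.121 0 0 0 0.7'
python3 steer.py '0 0 -0.121 0 0 0 0.7;0 0 -0.121 0 0 0 0.7;0 0 -0.121 0 0 0 0.7;0 0 -0.121 0 0 0 0.7;0 0 -0.121 0 0 0 0.7'
python3 steer.py '0 0 -0.121 0 0 0 0.7;0 0 -0.121 0 0 0 0.7;0 0 -0.121 0 0 0 0.7;0 0 -0.121 0 0 0 0.7;0 0 -0.121 0 0 0 0.7'
python3 steer.py '0 0 -0.121 0 0 0 0.7;0 0 0 0 0 0 0.7;0 0 0 0 0 0 0.7'
python3 - <<'E'
from h import *
delta([578.3,-49.5,60],2.015)
C=cam("wrist");im=grab_frame("wrist")[:,:,::-1].copy();cv2.imwrite("pics/w4.png",im)
hs=cv2.cvtColor(im,40).astype(int)
print("axis,dot,peg exp",proj(C,[[542.2,25.9,34],[503.6,106.8,30],[578.3,-50,76],[518.3,76.1,56]]).round(1))
red=((hs[...,1]>150)&((hs[...,0]<8)|(hs[...,0]>172))).astype(np.uint8);n,l,st,ce=cv2.connectedComponentsWithStats(red)
for i in range(1,n):
  if st[i][4]>25: print("red",st[i],ce[i],ray(C,[ce[i]],30))
org=((hs[...,0]>10)&(hs[...,0]<30)&(hs[...,1]>110)&(hs[...,2]>110)).astype(np.uint8);n,l,st,ce=cv2.connectedComponentsWithStats(org)
for i in range(1,n):
  if st[i][4]>50: print("or",st[i],ce[i],ray(C,[ce[i]],33))
E
```

```text
clock: 9.47
eef_pos: [586.5, -52.3, 217.8]
tcp_rot: [3.138, -0.002, 0.686]
contact_force: [-0.8, -0.0, 0.5]
opening: 0.697
grasp_force: 0.0
clock: 9.88
eef_pos: [582.2, -48.2, 217.3]
tcp_rot: [-3.142, -0.0, 1.294]
contact_force: [0.2, -0.4, 0.5]
opening: 0.697
grasp_force: 0.0
clock: 10.3
eef_pos: [582.2, -48.2, 217.4]
tcp_rot: [3.142, -0.0, 1.899]
contact_force: [-0.4, -0.8, 0.5]
opening: 0.704
grasp_force: 0.0
clock: 10.55
eef_pos: [581.9, -48.2, 217.5]
tcp_rot: [-3.142, -0.0, 2.01]
contact_force: [-0.1, -0.2, -0.5]
opening: 0.701
grasp_force: 0.0
pose [581.9 -48.2 217.5] [-3.142 -0.     2.01 ] t 10.55 q [-0.09  0.33  1.76  0.    1.06 -0.52]
dtool mm [  0.3  -3.8 157.5] rotvec [-0.    -0.    -0.005]
axis,dot,peg exp [[317.7  78.5]
 [316.3 -50.4]
 [317.9 192.1]
 [316.3  -5.3]]
red [  0 227  40  36 339] [ 17.87905605 240.21828909] [[ 344.62347241 -229.79887502   30.        ]]
red [  8 241  47  40 410] [ 33.13902439 262.36585366] [[ 361.9531388  -248.12759602   30.        ]]
or [165  51  25  14 227] [175.1277533   58.02643172] [[432.04661267  -8.9875315   33.        ]]
or [ 4 70 13  8 76] [ 9.93421053 73.72368421] [[316.24878116 -77.59865974  33.        ]]
or [311  72  14  15 175] [317.52        78.89142857] [[542.17541001  25.59074171  33.        ]]
or [309 168  19  16 116] [318.60344828 173.85344828] [[576.84862266 -47.06468005  33.        ]]
```

View pics/w4.png

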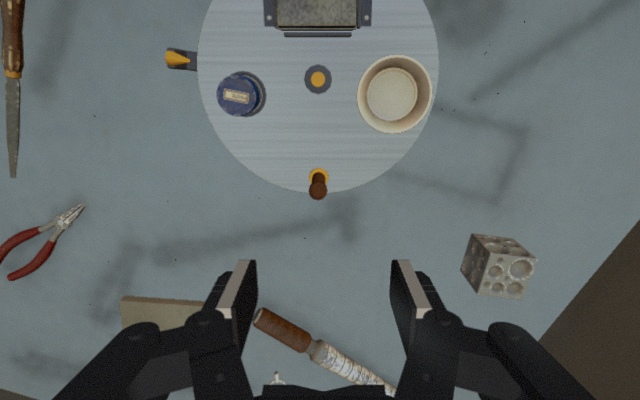

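```bash
python3 steer.py '0 0 0 0 -3.6 20 0.7;0 0 0 0 0 35 0.7;0 0 0 0 0 35 0.7;0 0 0 0 0 35 0.7;0 0 0 0 0 20 0.7'
python3 steer.py '0 0 0 0 0 12.5 0.7;0 0 0 0 0 0 0.7;0 0 0 0 0 0 0;0 0 0 0 0 0 0;0 0 0 0 0 0 0' 30
python3 steer.py '0 0 0 0 0 0 0;0 0 0 0 0 0 0;0 0 0 0 0 0 0;0 0 0 0 0 0 0;0 0 0 0 0 0 0'
python3 - <<'E'
from h import *
delta([622.2,51.4,60],2.015+1.435)
E
```

```text
clock: 11.02
eef_pos: [576.6, -49.7, 69.4]
tcp_rot: [-3.139, -0.002, 2.01]
contact_force: [-2.1, 0.8, -0.4]
opening: 0.698
grasp_force: 0.0
clock: 11.43
eef_pos: [579.5, -49.9, 62.0]
tcp_rot: [3.139, 0.001, 2.013]
contact_force: [-0.8, 0.1, -0.8]
opening: 0.279
grasp_force: 0.0
clock: 11.85
eef_pos: [579.3, -49.9, 61.8]
tcp_rot: [3.139, 0.001, 2.014]
contact_force: [-1.0, 0.6, 8.0]
opening: 0.152
grasp_force: 29.2
pose [579.3 -49.9  61.8] [3.139e+00 1.000e-03 2.014e+00] t 11.85 q [-0.09  0.53  1.86 -0.    0.75 -0.53]
dtool mm [73.2 82.1  1.9] rotvec [ 1.000e-03  3.000e-03 -1.436e+00]
```

```bash
python3 steer.py '0 0 -0.0957 0.38 8.03 0 0;0 0 -0.0957 0.38 8.03 0 0;0 0 -0.0957 0.38 8.03 0 0;0 0 0 0 0 0 0'
python3 - <<'E'
from h import *
s=r.sense();d=s['eef_pos'][:2]-[542.2,25.9];print(np.hypot(*d),np.arctan2(d[1],d[0]),s['tcp_rot'])
E
```

```text
clock: 12.18
eef_pos: [600.0, -35.6, 61.8]
tcp_rot: [3.139, 0.001, 2.307]
contact_force: [-1.6, 1.4, 9.1]
opening: 0.154
grasp_force: 29.6
84.37312247084088 -0.8161665951707132 [3.13928156e+00 1.35775209e-03 2.30684509e+00]
```

Radius held at 84 mm; I continue the arc.

```bash
python3 steer.py '0 0 -0.0957 0.38 8.03 0 0;0 0 -0.0957 0.38 8.03 0 0;0 0 -0.0957 0.38 8.03 0 0;0 0 -0.0957 0.38 8.03 0 0;0 0 -0.0957 0.38 8.03 0 0'
python3 steer.py '0 0 -0.0957 0.38 8.03 0 0;0 0 -0.0957 0.38 8.03 0 0;0 0 -0.0957 0.38 8.03 0 0;0 0 -0.0957 0.38 8.03 0 0;0 0 -0.0957 0.38 8.03 0 0'
python3 steer.py '0 0 -0.0957 0.38 8.03 0 0;0 0 -0.0957 0.38 8.03 0 0;0 0 0 0 0 0 0;0 0 0 0 0 0 0;0 0 0 0 0 0 0'
python3 - <<'E'
from h import *
s=r.sense();ax=np.array([542.2,25.9]);d=s['eef_pos'][:2]-ax;print(np.hypot(*d),np.arctan2(d[1],d[0]),s['tcp_rot'])
for n in("top","wrist"):
  C=cam(n);im=grab_frame(n)[:,:,::-1].copy();cv2.imwrite(f"pics/{n}5.png",im);hs=cv2.cvtColor(im,40).astype(int)
  e=proj(C,[[463,0.9,30],[443,-5.6,32],[489,8.9,56]]);print(n,e.round(1))
  for nm,m,z in(("red",(hs[...,1]>150)&((hs[...,0]<8)|(hs[...,0]>172)),30),("or",(hs[...,0]>10)&(hs[...,0]<32)&(hs[...,1]>100)&(hs[...,2]>90),32)):
    k,l,st,ce=cv2.connectedComponentsWithStats(m.astype(np.uint8))
    for i in range(1,k):
      if st[i][4]>5 and np.hypot(*(ce[i]-e[0]))<60:
        p=ray(C,[ce[i]],z)[0,:2];v=p-ax;print(nm,st[i],ce[i].round(1),p.round(1),np.hypot(*v).round(1),np.arctan2(-v[1],-v[0]).round(4))
a=cv2.imread("pics/top5.png")[150:270,190:310];cv2.imwrite("pics/top5c.png",cv2.resize(a,None,fx=5,fy=5,interpolation=2))
E
```

```text
clock: 12.6
eef_pos: [621.2, -3.2, 61.8]
tcp_rot: [3.141, 0.0, 2.784]
contact_force: [-5.1, 0.4, 11.0]
opening: 0.155
grasp_force: 29.8
clock: 13.02
eef_pos: [625.5, 36.1, 61.8]
tcp_rot: [-3.142, -0.0, -3.021]
contact_force: [-7.2, -1.2, 13.1]
opening: 0.158
grasp_force: 29.8
clock: 13.43
eef_pos: [622.1, 51.6, 61.8]
tcp_rot: [-3.141, -0.0, -2.834]
contact_force: [-5.4, -0.5, 10.9]
opening: 0.155
grasp_force: 29.8
83.89433389859205 0.3114309419943338 [-3.14146436e+00 -1.91710226e-04 -2.83361785e+00]
top [[253.4 240.4]
 [255.6 249.9]
 [248.5 226. ]]
red [254 242   4   4  14] [255.3 243.5] [456.6  -3.6] 90.5 0.332
or [243 200   5   6  23] [244.9 202.8] [542.8  25.1] 1.0 2.2537
or [256 251   5   9  29] [257.4 255.3] [432.  -10.2] 115.9 0.3169
wrist [[ 322.3 -193.4]
 [ 321.7 -295. ]
 [ 321.2 -131. ]]
```

View pics/top5c.png

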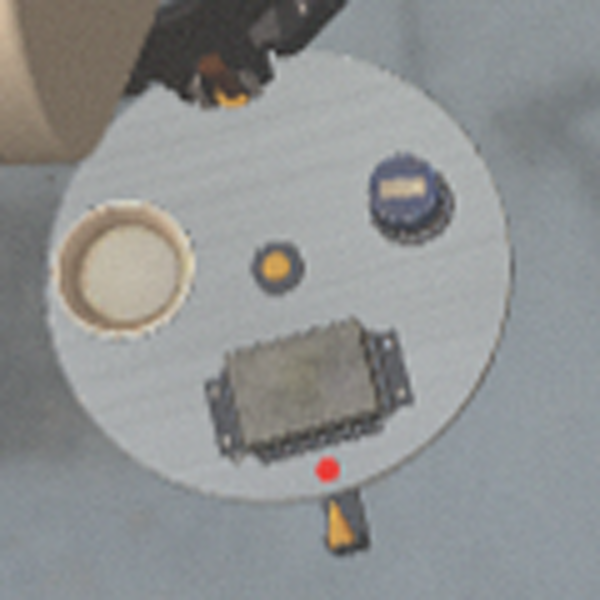

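```bash
python3 steer.py '0 0 0 0 0 0 0;0 0 0 0 0 0 0;0 0 0 0 0 0 0'
python3 -c "
from rig import r, grab_frame, camera_params, sign_off
print(sign_off())"
```

```text
clock: 13.78
eef_pos: [622.1, 51.4, 61.8]
tcp_rot: [-3.142, -0.0, -2.834]
contact_force: [-5.7, -0.5, 12.2]
opening: 0.154
grasp_force: 29.8
the job is handed in; nothing more can be done
None
```

The job is handed in (no verdict returned): the block sits in the nest hollow side up, the red dot measures about 1–2 mm sideways of the pointer, and the gripper holds the peg with about 30 N; it took 13.8 s.

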